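Check the channel and key the desk microphone

ROBOT

A 7-joint arm with a two-finger parallel gripper is mounted at the origin on a cart in front of the work surface, level with it; the furniture and walls round the work are solid. World frame = base frame: x ahead of the robot, y to its left, z up, the work surface at z = 0. Lengths are in m, angles in degrees, forces in N, time in s.
With the tool pointing down it reaches from about 0.425 to 0.875 m from the base axis. Payload 4.7 kg.
Tool frame: the origin (TCP) lies between the finger pads; the fingertips stand env.tip_reach ahead of it and the grasp point (between the pads) lies 2 mm behind it (env.tip_reach is the distance from the TCP to the fingertips, in m); z points along the fingers, y is the line along which they close (so a half turn about z gives the same grasp; the last joint's range is limited). The gripper opens to 87 mm and grips with 3 to 60 N. Pads are 19 mm wide; open, the fingers measure 117 mm over their backs; the gripper's body (75 mm by 190 mm) begins 51 mm behind the grasp point.
Start: joints at [-64.739, 18.392, -4.016, 83.108, 1.295, 78.541, -3.26], TCP at [0.269, 0.592, 0.24] pointing down, gripper open.
Joint ranges: [-163.93, 163.93], [-17.29, 119.83], [-79.2, 71.16], [3.27, 140.29], [-89.18, 269.18], [5.43, 117.66], [-154.24, 154.24]. Speed limits (degrees/s): [147.25, 147.25, 180, 180, 180, 180, 180].

INTERFACE

Orientations are given as [roll, pitch, yaw] about the fixed x, y, z axes, in that order (R = Rz(yaw) Ry(pitch) Rx(roll)).
In Python, from cell import env gives the robot as it stands.
- The arm moves only by the tool step_hand, called after "Call:" by a JSON object that holds its "fn" and its "kwargs". Schema: {"type":"object","properties":{"moves":{"type":"array","items":{"type":"number"},"minItems":5,"maxItems":40},"grip_force":{"type":"number"},"only":{"type":"string"},"quiet":{"type":"boolean"},"lines":{"type":"string"}},"required":["moves"],"additionalProperties":false}. moves is one flat list of numbers that holds 1 to 8 rows one after another, with no inner brackets; each row has 5 numbers: dx, dy, dz in m, then a turn about the tool's z in degrees, then the finger opening in m; each row is the pose to reach, as a shift and turn from the pose commanded when the call began, along the tool's axes at that moment; what a row does not reach only later rows make up. A row lasts 1/12 s, in which the tool goes at most 0.0417 m and 7.16 degrees, less where a joint would pass 70% of its speed; a pose out of reach is approached as far as the arm can. The fingers move at their own pace and stop on an object; grip_force is the grip in N (left out, the last holds). Time passes only in rows, so rows that do not move let the fingers close. The tool returns the time, the measured TCP pose, the force, the opening and the grip force at its end. only (a regular expression) keeps the lines of the reply that match it, lines (a string "A,B") keeps lines A to B, and quiet returns only ok. Input that does not fit is refused with a message, and nothing moves.
- env.get_obs(): the state, without advancing time (a new reading comes with each control period).
- env.read_camera(name): name is "side" or "top"; returns a dict with "color" (420x560x3 uint8, blue, green, red), "fx", "fy", "cx", "cy" (pixels), "world_from_camera" (4x4, takes a point from camera to world coordinates). Camera axes: x right, y down, z forward; pixel columns grow to the right and rows downward; lengths in m; the calibration is good to about 2 mm. A picture is of the moment at which its call begins. There is no depth.
- env.sign_off(): hands the job in; it is judged then, once.
The state is a dict: "time_s": time; "qpos": joint angles; "joint_velocities": joint speeds; "effort": joint torques, N m; "tool_pos": TCP position; "tool_rot": TCP orientation; "force": force on the tool from outside, world axes, zero at the start; "wrist_torque": the same for the moment, N m; "grip_width": finger opening in m; "grasp_force": force on a finger pad.
Only numpy, scipy, OpenCV 4.12 (cv2) and the standard library are available. Lean on these libraries where they do the work, as an engineer would, in place of code of your own. Each camera call takes 0.05 s, during which the arm holds its last target. There are 200 camera calls.

TASK

Make a test transmission with the desk microphone, pressing gently with the fingertips. First hold the green monitor button fully down for a second to hear that the channel is clear and let it up, then hold the grey talk bar fully down for two seconds, let it up and withdraw the hand. Do not press the orange emergency button, do not lift or shift the microphone, and leave everything else on the table alone.

Things in the scene. Friction and masses are not known exactly. Their poses are not given: they have to be found in the camera images.
- desk_mic: black desk microphone, loose, 0.9 kg, 172 mm deep (own x), 124 mm wide (own y), deck 39 mm high. Origin under its centre at table height; own x points to its rear, y to the operator's left, z up. A thin gooseneck stands on the centre line 64 to 85 mm behind the origin, 182 mm high; its head reaches forward to 35 mm behind the origin, above 145 mm height. Slides if pushed sideways hard.
- talk_bar_top (a point): point on top of the grey talk bar (press-to-talk bar), mid-width, 28 mm in front of its hinge, 41 mm above the table when up. The bar, 104 mm wide (desk_mic y) and 41 mm deep, lies across the front of the microphone, with five fine black ribs; it hinges along its rear edge, 41 mm in front of the desk_mic origin: press at this point or nearer the front.
- talk_bar (a joint): talk bar: 0 rad up (released), 0.2 rad at the stop; at the named point this is 5.6 mm of travel, sprung, 1.6 N to start and about 4.2 N at the stop. Springs back when let go.
- monitor_top (a point): centre of the top of the green monitor button, 24 mm (desk_mic x) by 30 mm (desk_mic y), on the deck behind the talk bar, on the operator's left: 4 mm in front of the desk_mic origin and 34 mm to its left (+y), 47 mm above the table when up.
- monitor (a joint): green monitor button: 0 m up, 0.004 m fully down; sprung, 1.7 N to start and 3.9 N at the stop. Springs back when let go.
- emergency_top (a point): centre of the top of the orange emergency-call button, same size and height as the green one, on the operator's right: 34 mm to the right (-y) of the desk_mic centre line. Not to be pressed.
- emergency (a joint): orange emergency button: 0 m up, 0.004 m fully down; sprung like the green one.
- fist_mic: bystander: black hand microphone lying flat, 136x61x32 mm; origin under its centre. Leave alone.
- screwdriver_green: bystander: screwdriver with green handle, 165 mm long, lying flat; origin under its centre. Leave alone.
- tape_black: bystander: roll of black tape lying flat, 67 mm across, 19 mm high; origin under its centre. Leave alone.
- eyeglass_loupe: bystander: small black watchmaker's loupe standing upright, 34 mm across, 28 mm high; origin under its centre. Leave alone.
- screw_tin: bystander: round pale tin with a lid, 62 mm across, 23 mm high; origin under its centre. Leave alone.
- battery_pack: bystander: flat black radio battery, 88x54x19 mm; origin under its centre. Leave alone.

How it is judged:
By the outcome, as a careful person would: the job done as asked, in the order asked, and still so for the second after the job is handed in, with the robot touching nothing.
It also fails if it takes over 45 s, if anything falls off the work surface, if the arm or the gripper's body presses on something with over 40 N, if the wrist force passes 120 N, or if a joint passes its speed limit or range.

## Working session

There is one attempt and no reset: what is moved stays moved. The work goes in short steps, Python scripts to look and compute and a tool call to move; the robot and the scene stay as the last step left them, time stands still between calls to the robot, and variables do not carry over. Pictures are saved under pics/ and viewed, at most 10 in all, crops included, and the job is handed in when it is done.

```bash
ls; mkdir -p pics
```

Run:
```python
from cell import env
import cv2
o=env.get_obs();print(o['time_s'],o['tool_pos'],o['tool_rot'],o['force'],o['grip_width'],env.tip_reach)
for n in('top','side'):
    c=env.read_camera(n);cv2.imwrite(f'pics/{n}0.png',c['color']);print(n,c['fx'],c['fy'],c['cx'],c['cy'],c['world_from_camera'])
```

```text
cell.py
pics
0.0 [0.26891604 0.59119346 0.23845978] [-1.79890508e+02  7.70997184e-03  1.55547402e+02] [-0.02002862 -1.00905939 -0.62502611] 0.08685264135366648 0.017
top 457.7268929255644 457.7268929255644 276.7537772297418 207.87747062057025 [[ 0.0059792  -0.99550033  0.09456926  0.43202086]
 [-0.9995616  -0.00320754  0.02943315 -0.37555692]
 [-0.02899738 -0.09470379 -0.99508308  1.1518688 ]
 [ 0.          0.          0.          1.        ]]
side 521.377438956225 521.377438956225 275.79808865665996 200.76117102091814 [[-0.98952272 -0.1017328   0.10244619  0.41091125]
 [-0.14422539  0.66398205 -0.73370762  0.52512448]
 [ 0.0066197  -0.74079571 -0.67169778  0.88284304]
 [ 0.          0.          0.          1.        ]]
```

View pics/top0.png

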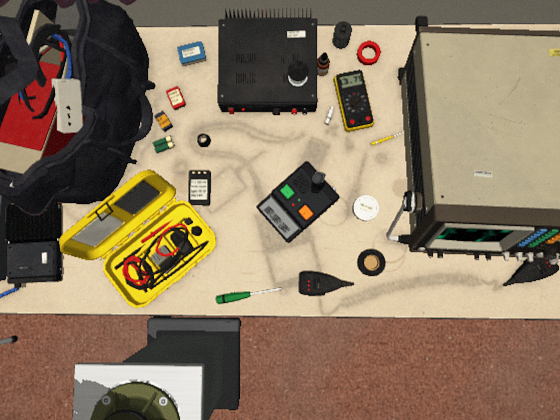

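View pics/side0.png

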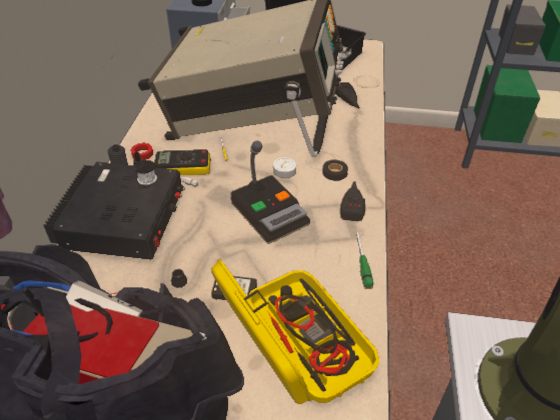

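The top view shows the mic at about (300,203): green (287,191), orange (307,212), grey bar (280,219) and gooseneck head (318,180). In the side view, green is at (259,206), orange at (282,196) and the bar at (285,217). Next I triangulate these points.

Create h.py:
```python
import cv2,numpy as np
from cell import env
def ray(c,u,v):
    T=c['world_from_camera'];d=T[:3,:3]@np.array([(u-c['cx'])/c['fx'],(v-c['cy'])/c['fy'],1]);return T[:3,3],d/np.linalg.norm(d)
def plane(c,u,v,z):
    p,d=ray(c,u,v);return p+d*(z-p[2])/d[2]
def tri(r):
    A=sum(np.eye(3)-np.outer(d,d) for p,d in r);b=sum((np.eye(3)-np.outer(d,d))@p for p,d in r)
    x=np.linalg.solve(A,b);return x,[np.linalg.norm(np.cross(x-p,d)) for p,d in r]
def blob(img,lo,hi,box):
    x0,y0,x1,y1=box;h=cv2.cvtColor(img,cv2.COLOR_BGR2HSV)[y0:y1,x0:x1]
    m=cv2.inRange(h,np.array(lo),np.array(hi));n,l,s,c=cv2.connectedComponentsWithStats(m)
    if n<2:return None
    i=1+np.argmax(s[1:,4]);ct=cv2.findContours((l==i).astype(np.uint8),0,2)[0][0]
    return c[i]+[x0,y0],s[i,4],cv2.minAreaRect(ct+np.array([x0,y0]))
G=((45,120,60),(80,255,255));O=((5,150,120),(20,255,255));B=((0,0,75),(180,70,220))
BOX={'top':(255,160,345,245),'side':(232,180,312,242)}
```

Run:
```python
from h import *
C={n:env.read_camera(n) for n in('top','side')};P={}
for k,r in(('green',G),('orange',O),('bar',B)):
    rs=[]
    for n in C:
        b=blob(C[n]['color'],*r,(258,192,306,242) if k=='bar' and n=='top' else (255,198,312,238) if k=='bar' else BOX[n])
        print(k,n,b);rs.append(ray(C[n],*b[0]))
        print('  plane',plane(C[n],*b[0],.040 if k=='bar' else .047).round(4))
    P[k],e=tri(rs);print(k,P[k].round(4),np.round(e,4))
y=P['green']-P['orange'];print('sep',np.linalg.norm(y[:2]),'yaw y axis',np.degrees(np.arctan2(y[1],y[0])),'mic yaw',np.degrees(np.arctan2(y[1],y[0]))-90)
v=(P['green']+P['orange'])/2-P['bar'];print('bar->mid',v, np.degrees(np.arctan2(v[1],v[0])))
a=cv2.resize(C['top']['color'][155:250,250:350],None,fx=5,fy=5,interpolation=2);b=cv2.resize(C['side']['color'][175:250,225:315],None,fx=5,fy=5,interpolation=2)
cv2.imwrite('pics/c1.png',a);cv2.imwrite('pics/c2.png',b)
```

```text
green top (array([286.88549618, 191.22137405]), np.int32(131), ((286.9344177246094, 191.22132873535156), (12.547615051269531, 10.370987892150879), 50.194427490234375))
  plane [ 0.5778 -0.3673  0.047 ]
green side (array([258.20430108, 205.59139785]), np.int32(93), ((258.2000427246094, 205.4000244140625), (8.049844741821289, 12.521980285644531), 63.43495178222656))
  plane [ 0.577  -0.3648  0.047 ]
green [ 0.5778 -0.3673  0.0447] [0.0003 0.0003]
orange top (array([305.46875  , 212.0859375]), np.int32(128), ((305.41766357421875, 212.0706024169922), (12.5819673538208, 10.087265968322754), 49.39870071411133))
  plane [ 0.527  -0.4124  0.047 ]
orange side (array([281.88, 195.46]), np.int32(100), ((281.9000244140625, 195.30003356933594), (8.497057914733887, 12.969193458557129), 63.43495178222656))
  plane [ 0.5266 -0.409   0.047 ]
orange [ 0.5272 -0.4125  0.0438] [0.0001 0.0001]
bar top (array([278.86724387, 217.26262626]), np.int32(693), ((279.0379333496094, 217.3551483154297), (43.931060791015625, 17.35650634765625), 48.36646270751953))
  plane [ 0.5147 -0.348   0.04  ]
bar side (array([291.26058325, 219.34336783]), np.int32(1063), ((285.0, 217.5), (39.0, 52.0), 90.0))
  plane [ 0.4948 -0.3375  0.04  ]
bar [ 0.5056 -0.348   0.0303] [0.0098 0.0098]
sep 0.06789529548862094 yaw y axis 41.80009358954114 mic yaw -48.19990641045886
bar->mid [ 0.04686283 -0.04194915  0.01391197] -41.833232980243494
```

View pics/c1.png

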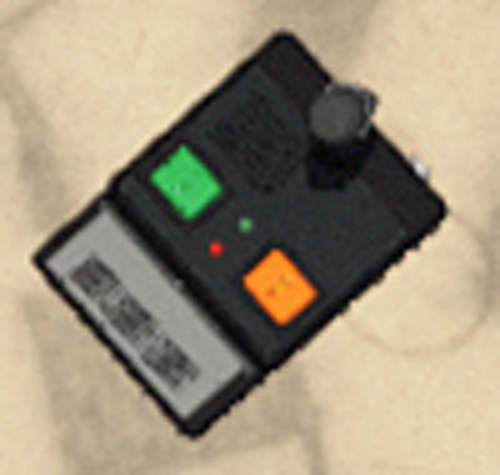

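The mic's yaw is about -48.2°, and the triangulated heights match the text. The fingertips will press closed, with tool y along the mic's y axis and tool x pointing forward, so the body clears the gooseneck head. I start with a raised transit move, turning the tool and closing the fingers on the way.

Call:
{"fn": "step_hand", "kwargs": {"moves": [-0.27, -0.19, -0.06, 23.7, 0, -0.27, -0.19, -0.06, 23.7, 0, -0.27, -0.19, -0.06, 23.7, 0, -0.27, -0.19, -0.06, 23.7, 0, -0.27, -0.19, -0.06, 23.7, 0, -0.27, -0.19, -0.06, 23.7, 0, -0.27, -0.19, -0.06, 23.7, 0, -0.27, -0.19, -0.06, 23.7, 0], "grip_force": 10}}

```text
time_s: 0.87
tool_pos: [0.4357, 0.3069, 0.2996]
tool_rot: [180.0, -0.0, 131.9]
force: [1.0, 0.9, 0.3]
grip_width: 0.0416
grasp_force: 0.0
```

Add to h.py:
```python
from scipy.spatial.transform import Rotation as R
MX=np.array([np.cos(np.radians(-48.2)),np.sin(np.radians(-48.2))]);MY=np.array([-MX[1],MX[0]]);MID=np.array([.5525,-.3899])
OR=MID+.004*MX
def rel(mx,my,ztip):
    o=env.get_obs();w=np.r_[OR+mx*MX+my*MY,ztip+env.tip_reach]
    Rt=R.from_euler('xyz',o['tool_rot'],degrees=True).as_matrix()
    print('t',round(o['time_s'],2),'w',w.round(4),'row',(Rt.T@(w-o['tool_pos'])).round(4),'yaw',round(o['tool_rot'][2],2),'F',o['force'].round(2))
```

```bash
python3 -c "
from h import *
rel(-.010,.034,.13)"
```

```text
t 0.87 w [ 0.5738 -0.3628  0.147 ] row [-0.591  -0.3439  0.1524] yaw 131.85 F [0.99 0.85 0.33]
```

Call:
{"fn": "step_hand", "kwargs": {"moves": [-0.288, -0.168, 0, 0, 0, -0.288, -0.168, 0, 0, 0, -0.288, -0.168, 0, 0, 0, -0.288, -0.168, 0, 0, 0, -0.288, -0.168, 0, 0, 0, -0.288, -0.168, 0, 0, 0, -0.288, -0.168, 0, 0, 0, -0.288, -0.168, 0, 0, 0]}}

```text
time_s: 1.53
tool_pos: [0.5019, -0.0198, 0.2993]
tool_rot: [179.9, -0.0, 131.9]
force: [0.6, 0.5, 0.0]
grip_width: 0.0011
grasp_force: 0.0
```

Call:
{"fn": "step_hand", "kwargs": {"moves": [-0.28, -0.16, 0, 0, 0, -0.28, -0.16, 0, 0, 0, -0.28, -0.16, 0, 0, 0, -0.28, -0.16, 0, 0, 0, -0.28, -0.16, 0, 0, 0, -0.28, -0.16, 0, 0, 0, -0.28, -0.16, 0, 0, 0, -0.28, -0.16, 0, 0, 0]}}

```text
time_s: 2.2
tool_pos: [0.5693, -0.3366, 0.2987]
tool_rot: [-179.9, 0.0, 131.7]
force: [-0.8, -0.2, 0.6]
grip_width: 0.0007
grasp_force: 0.0
```

```bash
python3 -c "
from h import *
rel(-.010,.034,.08)"
```

```text
t 2.2 w [ 0.5738 -0.3628  0.097 ] row [-0.0224 -0.0137  0.2017] yaw 131.74 F [-0.81 -0.24  0.61]
```

Call:
{"fn": "step_hand", "kwargs": {"moves": [-0.0224, -0.0137, 0, 0, 0, -0.0224, -0.0137, 0.04, 0, 0, -0.0224, -0.0137, 0.08, 0, 0, -0.0224, -0.0137, 0.12, 0, 0, -0.0224, -0.0137, 0.16, 0, 0, -0.0224, -0.0137, 0.19, 0, 0, -0.0224, -0.0137, 0.2, 0, 0, -0.0224, -0.0137, 0.2, 0, 0]}}

```text
time_s: 2.87
tool_pos: [0.5728, -0.3573, 0.0959]
tool_rot: [-179.9, -0.3, 131.9]
force: [0.5, 0.6, 0.5]
grip_width: 0.0006
grasp_force: 0.0
```

Run:
```python
from h import *
rel(-.010,.034,.05)
c=env.read_camera('side');a=env.read_camera('top')
cv2.imwrite('pics/d.png',np.hstack([cv2.resize(i[120:270,190:350],(400,375),interpolation=2) for i in(c['color'],a['color'])]))
```

```text
t 2.87 w [ 0.5738 -0.3628  0.067 ] row [-0.0049 -0.0028  0.0288] yaw 131.86 F [0.46 0.58 0.45]
```

View pics/d.png

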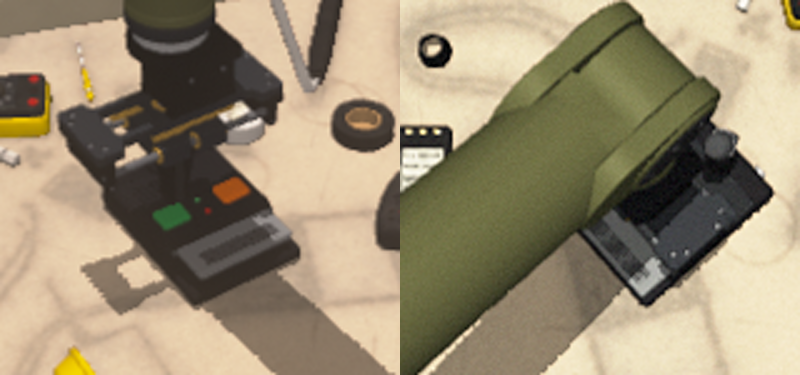

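The side view shows the closed fingertips hovering just behind and above the green button at crop (172,215). The gooseneck head in the top view, at crop (718,145), sits just beyond the hand. I let the arm settle and bias it 12 mm forward of the origin for clearance.

Call:
{"fn": "step_hand", "kwargs": {"moves": [0.002, 0, 0, 0, 0, 0.002, 0, 0, 0, 0, 0.002, 0, 0, 0, 0, 0.002, 0, 0, 0, 0]}}

```text
time_s: 3.3
tool_pos: [0.5738, -0.3576, 0.1006]
tool_rot: [179.9, 0.1, 131.9]
force: [-0.5, -0.1, -0.4]
grip_width: 0.0005
grasp_force: 0.0
```

```bash
python3 -c "
from h import *
rel(-.012,.034,.05)"
```

```text
t 3.3 w [ 0.5725 -0.3613  0.067 ] row [-0.0018 -0.0034  0.0336] yaw 131.86 F [-0.54 -0.09 -0.39]
```

Call:
{"fn": "step_hand", "kwargs": {"moves": [-0.002, -0.003, 0.015, 0, 0, -0.002, -0.003, 0.027, 0, 0, -0.002, -0.003, 0.027, 0, 0, -0.002, -0.003, 0.027, 0, 0]}}

```text
time_s: 3.63
tool_pos: [0.571, -0.3602, 0.0701]
tool_rot: [-179.9, -0.2, 131.8]
force: [0.3, -0.2, 0.3]
grip_width: -0.0
grasp_force: 0.0
```

Call:
{"fn": "step_hand", "kwargs": {"moves": [0, 0, 0, 0, 0, 0, 0, 0, 0, 0]}}

```text
time_s: 3.8
tool_pos: [0.5724, -0.361, 0.0723]
tool_rot: [180.0, 0.0, 131.8]
force: [0.0, -0.1, -0.7]
grip_width: 0.0005
grasp_force: 0.0
```

Run:
```python
from h import *
rel(-.012,.034,.047)
c=env.read_camera('side')
cv2.imwrite('pics/e.png',cv2.resize(c['color'][150:250,210:330],(720,600),interpolation=2))
```

```text
t 3.8 w [ 0.5725 -0.3613  0.064 ] row [-0.0003 -0.0001  0.0083] yaw 131.84 F [ 0.04 -0.14 -0.66]
```

View pics/e.png

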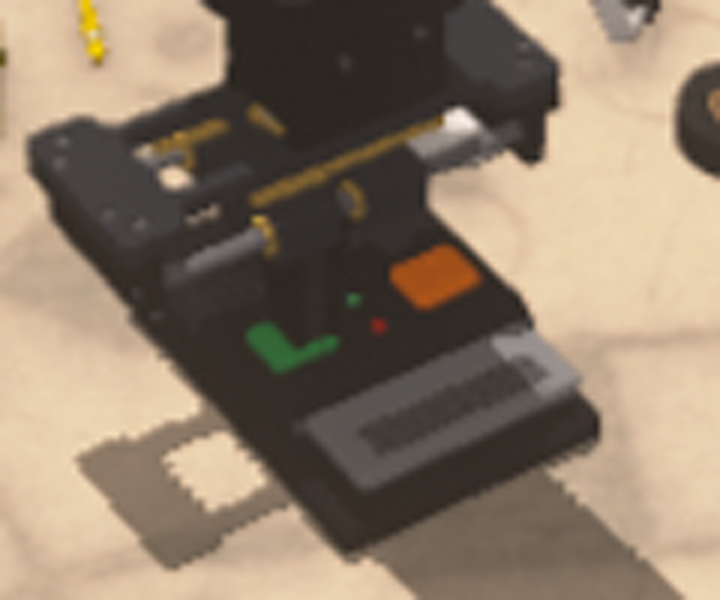

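The fingertips are over the green button at crop (290,350), a few mm above it and well clear of the orange one at (435,277). I now descend in small steps, watching the force.

Call:
{"fn": "step_hand", "kwargs": {"moves": [0, 0, 0.006, 0, 0, 0, 0, 0.006, 0, 0, 0, 0, 0.006, 0, 0]}}

```text
time_s: 4.1
tool_pos: [0.572, -0.3605, 0.0658]
tool_rot: [-180.0, -0.0, 131.9]
force: [0.9, -0.2, -0.4]
grip_width: 0.0007
grasp_force: 0.0
```

Call:
{"fn": "step_hand", "kwargs": {"moves": [0, 0, 0.003, 0, 0, 0, 0, 0.003, 0, 0]}}

```text
time_s: 4.27
tool_pos: [0.5725, -0.3609, 0.0632]
tool_rot: [180.0, 0.0, 131.8]
force: [-0.3, -0.1, 2.3]
grip_width: 0.0007
grasp_force: 1.1
```

Call:
{"fn": "step_hand", "kwargs": {"moves": [0, 0, 0.002, 0, 0, 0, 0, 0.002, 0, 0]}}

```text
time_s: 4.43
tool_pos: [0.5725, -0.361, 0.0614]
tool_rot: [180.0, 0.0, 131.8]
force: [0.0, 0.4, 2.8]
grip_width: 0.0004
grasp_force: 1.6
```

Call:
{"fn": "step_hand", "kwargs": {"moves": [0, 0, 0.0015, 0, 0, 0, 0, 0.0015, 0, 0]}}

```text
time_s: 4.6
tool_pos: [0.5725, -0.361, 0.0605]
tool_rot: [180.0, 0.0, 131.8]
force: [-0.9, 0.8, 5.5]
grip_width: 0.0002
grasp_force: 2.7
```

Call:
{"fn": "step_hand", "kwargs": {"moves": [0, 0, 0.0015, 0, 0, 0, 0, 0.0015, 0, 0]}}

```text
time_s: 4.77
tool_pos: [0.5725, -0.361, 0.0603]
tool_rot: [179.9, 0.0, 131.8]
force: [-3.0, 3.1, 12.1]
grip_width: 0.0007
grasp_force: 6.3
```

It is at the stop: z has stalled and the force is rising steeply. I back off slightly and hold.

Call:
{"fn": "step_hand", "kwargs": {"moves": [0, 0, -0.0008, 0, 0, 0, 0, -0.0008, 0, 0, 0, 0, -0.0008, 0, 0, 0, 0, -0.0008, 0, 0, 0, 0, -0.0008, 0, 0, 0, 0, -0.0008, 0, 0, 0, 0, -0.0008, 0, 0, 0, 0, -0.0008, 0, 0]}}

```text
time_s: 5.43
tool_pos: [0.5725, -0.361, 0.0604]
tool_rot: [179.9, 0.0, 131.8]
force: [-2.2, 2.2, 10.1]
grip_width: 0.0008
grasp_force: 4.5
```

Run:
```python
from h import *
C={n:env.read_camera(n) for n in('side',)}
print([blob(C['side']['color'],*r,BOX['side'])[0] for r in(O,)])
```

```text
[array([281.92783505, 195.50515464])]
```

Call:
{"fn": "step_hand", "kwargs": {"moves": [0, 0, 0, 0, 0, 0, 0, 0, 0, 0, 0, 0, 0, 0, 0, 0, 0, 0, 0, 0, 0, 0, 0, 0, 0, 0, 0, 0, 0, 0]}}

```text
time_s: 5.98
tool_pos: [0.5725, -0.361, 0.0604]
tool_rot: [179.9, 0.0, 131.8]
force: [-2.5, 1.7, 9.1]
grip_width: 0.0009
grasp_force: 4.5
```

The green button was held for more than 1 s and the orange one hasn't moved. I release and move over the talk bar.

Call:
{"fn": "step_hand", "kwargs": {"moves": [0, 0, -0.015, 0, 0, 0, 0, -0.03, 0, 0, 0, 0, -0.03, 0, 0, 0, 0, -0.03, 0, 0]}}

```text
time_s: 6.32
tool_pos: [0.5729, -0.3614, 0.0905]
tool_rot: [179.9, 0.1, 131.8]
force: [-0.5, 0.0, -0.3]
grip_width: 0.0002
grasp_force: 0.0
```

Call:
{"fn": "step_hand", "kwargs": {"moves": [0.03, -0.017, 0, 0, 0, 0.06, -0.034, 0, 0, 0, 0.06, -0.034, 0, 0, 0, 0.06, -0.034, 0, 0, 0, 0.06, -0.034, 0, 0, 0]}}

```text
time_s: 6.73
tool_pos: [0.5074, -0.3385, 0.0889]
tool_rot: [180.0, 0.0, 131.9]
force: [0.2, 0.5, 0.5]
grip_width: 0.0006
grasp_force: 0.0
```

Run:
```python
from h import *
rel(-.072,0,.046)
c=env.read_camera('side')
for r in(G,O):print(blob(c['color'],*r,BOX['side']))
cv2.imwrite('pics/f.png',cv2.resize(c['color'][150:250,210:330],(720,600),interpolation=2))
```

```text
t 6.73 w [ 0.5072 -0.3392  0.063 ] row [-0.0004 -0.0006  0.0259] yaw 131.86 F [0.16 0.47 0.46]
(array([255.75925926, 206.7037037 ]), np.int32(54), ((255.75001525878906, 206.75001525878906), (9.192387580871582, 5.656853675842285), 45.0))
(array([278.91666667, 198.33333333]), np.int32(12), ((278.5, 198.5), (3.0, 3.0), 90.0))
```

View pics/f.png

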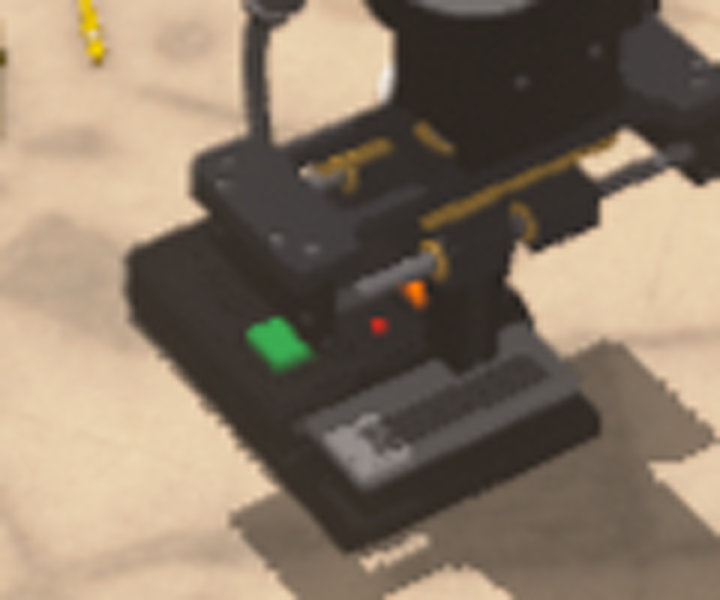

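The fingertips are over the bar at crop (470,370), green is up at (280,342), and the mic is unmoved, with its front corners still at (350,550) and (600,415). I descend onto the bar.

Call:
{"fn": "step_hand", "kwargs": {"moves": [0, 0, 0.015, 0, 0, 0, 0, 0.027, 0, 0, 0, 0, 0.027, 0, 0, 0, 0, 0.027, 0, 0]}}

```text
time_s: 7.12
tool_pos: [0.5068, -0.3385, 0.0609]
tool_rot: [-179.9, -0.1, 131.9]
force: [0.1, -0.6, 0.1]
grip_width: 0.0007
grasp_force: 0.0
```

Call:
{"fn": "step_hand", "kwargs": {"moves": [0, 0, 0.004, 0, 0, 0, 0, 0.004, 0, 0, 0, 0, 0.004, 0, 0]}}

```text
time_s: 7.37
tool_pos: [0.5072, -0.3391, 0.0583]
tool_rot: [180.0, 0.0, 131.8]
force: [-0.9, -0.6, -1.2]
grip_width: 0.0005
grasp_force: 0.0
```

Call:
{"fn": "step_hand", "kwargs": {"moves": [0, 0, 0.003, 0, 0, 0, 0, 0.003, 0, 0]}}

```text
time_s: 7.53
tool_pos: [0.5074, -0.3392, 0.0554]
tool_rot: [180.0, 0.1, 131.8]
force: [0.6, -0.2, 3.6]
grip_width: 0.0004
grasp_force: 1.8
```

Call:
{"fn": "step_hand", "kwargs": {"moves": [0, 0, 0.0015, 0, 0, 0, 0, 0.0015, 0, 0]}}

```text
time_s: 7.7
tool_pos: [0.5075, -0.3393, 0.0541]
tool_rot: [180.0, 0.1, 131.8]
force: [0.5, -1.6, 4.6]
grip_width: 0.0004
grasp_force: 2.3
```

Call:
{"fn": "step_hand", "kwargs": {"moves": [0, 0, 0.001, 0, 0, 0, 0, 0.001, 0, 0]}}

```text
time_s: 7.87
tool_pos: [0.5075, -0.3394, 0.0534]
tool_rot: [180.0, 0.1, 131.8]
force: [-0.5, 0.1, 5.4]
grip_width: 0.0005
grasp_force: 2.9
```

Call:
{"fn": "step_hand", "kwargs": {"moves": [0, 0, 0.001, 0, 0, 0, 0, 0.001, 0, 0]}}

```text
time_s: 8.03
tool_pos: [0.5076, -0.3395, 0.0531]
tool_rot: [179.9, 0.1, 131.8]
force: [-1.8, 1.1, 11.8]
grip_width: 0.0004
grasp_force: 5.4
```

Call:
{"fn": "step_hand", "kwargs": {"moves": [0, 0, 0.001, 0, 0, 0, 0, 0.001, 0, 0]}}

```text
time_s: 8.2
tool_pos: [0.5077, -0.3396, 0.053]
tool_rot: [179.9, 0.1, 131.8]
force: [-3.0, 2.2, 15.4]
grip_width: 0.0006
grasp_force: 8.1
```

The bar is at its stop. I ease off slightly and hold for more than 2 s.

Call:
{"fn": "step_hand", "kwargs": {"moves": [0, 0, -0.0008, 0, 0, 0, 0, -0.0008, 0, 0, 0, 0, -0.0008, 0, 0, 0, 0, -0.0008, 0, 0, 0, 0, -0.0008, 0, 0, 0, 0, -0.0008, 0, 0, 0, 0, -0.0008, 0, 0, 0, 0, -0.0008, 0, 0]}}

```text
time_s: 8.87
tool_pos: [0.5076, -0.3395, 0.0531]
tool_rot: [179.9, 0.1, 131.8]
force: [-1.9, 0.2, 11.8]
grip_width: 0.0005
grasp_force: 6.0
```

Call:
{"fn": "step_hand", "kwargs": {"moves": [0, 0, 0, 0, 0, 0, 0, 0, 0, 0, 0, 0, 0, 0, 0, 0, 0, 0, 0, 0, 0, 0, 0, 0, 0, 0, 0, 0, 0, 0, 0, 0, 0, 0, 0, 0, 0, 0, 0, 0]}}

```text
time_s: 9.53
tool_pos: [0.5076, -0.3395, 0.0531]
tool_rot: [179.9, 0.1, 131.8]
force: [-2.0, 0.8, 12.2]
grip_width: 0.0006
grasp_force: 6.0
```

Call:
{"fn": "step_hand", "kwargs": {"moves": [0, 0, 0, 0, 0, 0, 0, 0, 0, 0, 0, 0, 0, 0, 0, 0, 0, 0, 0, 0, 0, 0, 0, 0, 0, 0, 0, 0, 0, 0, 0, 0, 0, 0, 0, 0, 0, 0, 0, 0]}}

```text
time_s: 10.2
tool_pos: [0.5076, -0.3395, 0.0531]
tool_rot: [179.9, 0.1, 131.8]
force: [-2.1, 1.0, 11.3]
grip_width: 0.0004
grasp_force: 6.0
```

Call:
{"fn": "step_hand", "kwargs": {"moves": [0, 0, 0, 0, 0, 0, 0, -0.015, 0, 0, 0, 0, -0.05, 0, 0, 0, 0, -0.09, 0, 0, 0, 0, -0.13, 0, 0, 0, 0, -0.17, 0, 0, 0, 0, -0.2, 0, 0, 0, 0, -0.2, 0, 0]}}

```text
time_s: 10.87
tool_pos: [0.509, -0.3408, 0.258]
tool_rot: [179.8, 0.5, 131.8]
force: [0.4, -0.7, 0.6]
grip_width: 0.0
grasp_force: 0.0
```

Call:
{"fn": "step_hand", "kwargs": {"moves": [0.04, 0.04, 0, 0, 0, 0.07, 0.08, 0, 0, 0, 0.08, 0.12, 0, 0, 0, 0.08, 0.16, 0, 0, 0, 0.08, 0.2, 0, 0, 0, 0.08, 0.2, 0, 0, 0, 0.08, 0.2, 0, 0, 0, 0.08, 0.2, 0, 0, 0]}}

```text
time_s: 11.53
tool_pos: [0.6023, -0.1448, 0.2497]
tool_rot: [-179.8, -0.1, 132.0]
force: [0.0, 0.2, -0.1]
grip_width: 0.0005
grasp_force: 0.0
```

Run:
```python
from h import *
C={n:env.read_camera(n) for n in('top','side')}
for k,r in(('G',G),('O',O)):
    b=[blob(C[n]['color'],*r,BOX[n])[0] for n in C];print(k,b,tri([ray(C[n],*p) for n,p in zip(C,b)])[0].round(4))
for n in C:
    d=cv2.absdiff(C[n]['color'],cv2.imread(f'pics/{n}0.png')).max(2);x0,y0,x1,y1=BOX[n];print(n,'changed px in mic box',(d[y0:y1,x0:x1]>60).sum())
cv2.imwrite('pics/g.png',np.vstack([cv2.resize(C[n]['color'],(400,300)) for n in C]))
```

```text
G [array([286.86363636, 191.25757576]), array([258.13541667, 205.625     ])] [ 0.5778 -0.3672  0.0446]
O [array([305.44186047, 212.11627907]), array([281.88, 195.46])] [ 0.5271 -0.4125  0.0439]
top changed px in mic box 0
side changed px in mic box 105
```

View pics/g.png

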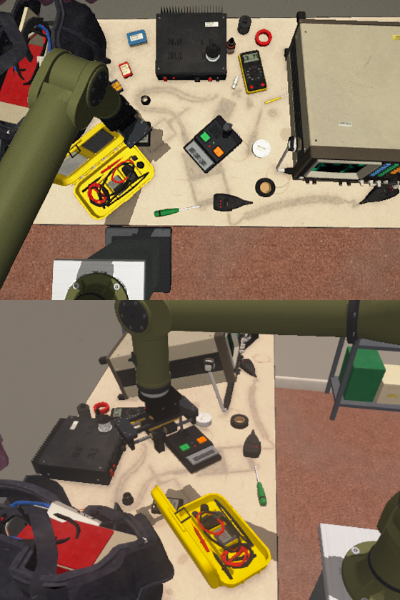

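The mic and both buttons are exactly where they started (green at (287,191) and orange at (305,212) in the top camera), the bar is up, and the hand is clear in the air. I'm handing the job in.

```bash
python3 -c "
from cell import env
print(env.sign_off())"
```

```text
the job is handed in; nothing more can be done
None
```

I handed the job in after about 11.5 s: green monitor button held fully down for over 1 s and let up, talk bar held fully down for just over 2 s and let up, hand withdrawn, orange button not pressed, microphone not moved.

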